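Clear the chips and hold the reset button in with a pin punch

TASK

The bench drill has tripped. With the scraper block, push the three metal chips off the green supply unit's cover plate into the dark chip tray at its end (do not touch the chips with the fingers or the punch), then stand the scraper back upright on the bench and let go of it. After that take the blue-handled pin punch out of the wooden tool block, reach its pin straight down through the yellow-ringed hole in the cover plate and press the recessed red reset button all the way down; finish while still gripping the punch and holding the button down, and leave the bradawl, oil can, hammer and blue case where they are.

Things in the scene. Friction and masses are not known exactly. Their poses are not given: they have to be found in the camera images.
- unit: Green supply unit fixed to the bench, a box 130 (its x) x 160 (its y) x 60 mm high; origin at the centre of the box's underside. Its yaw is within 0.25 rad of the world axes. A chip tray is joined to its +y end.
- plate (a point): Centre of the unit's aluminium cover plate, on its surface (60 mm above the bench, x = y = 0 in the unit's frame). Along both long edges runs a green lip 6 mm wide and 6 mm high, leaving 118 mm free between the lips (unit x = -59 to +59 mm). Both y ends (y = -80 and +80 mm) are open, without lips.
- tray (a point): Centre of the floor of the open dark steel chip tray at the unit's +y end: 130 mm wide outside, from y = 80 to 190 mm in the unit's frame, floor 4 mm and 4 mm thick walls 35 mm above the bench, no wall towards the unit. This point is at x = 0, y = 135 mm in the unit's frame.
- hole (a point): Centre of the mouth of the 16 mm round access hole, ringed in yellow, at the level of the cover plate's surface; at x = 20, y = -30 mm in the unit's frame. The plate is 10 mm thick. The button lies straight below: its cap (24 mm across) is 24 mm below this point when up, 32 mm when fully down.
- reset_button (a joint): Travel of the red spring button below the hole: 0 = up, 0.008 m = fully down on its stop (as far as it goes). The spring pushes back with about 1.8 N at first and 6 N when fully down, and lifts it again when let go.
- scraper: Scraper block standing upright on the bench: 100 mm long (its x), 20 mm thick (its y), 60 mm high, 0.1 kg or so; wooden back with a black rubber lower edge (lowest 14 mm). Origin at the centre of its underside. Grip it across the 20 mm thickness from above. Starts to the robot's left or right of the unit.
- chip_a: Loose chip on the cover plate: dark steel off-cut 24 x 18 x 6 mm, about 20 g, lying flat, origin at the centre of its underside. Too big to fall into the hole.
- chip_b: Loose chip on the cover plate: copper off-cut 26 x 16 x 7 mm, about 23 g, lying flat, origin at the centre of its underside. Too big to fall into the hole.
- chip_c: Loose chip on the cover plate: round brass slug, 22 mm diameter, 6 mm thick, about 18 g, lying flat, origin at the centre of its underside. Too big to fall into the hole. All chips lie with x within 52 mm and y within 42 mm of the plate's centre, edges included.
- block: Wooden tool block fixed to the bench, 130 (its x) x 50 (its y) x 60 mm high, origin at the centre of its underside. Two upright 10.5 mm holes, 55 mm deep, at x = -35 and +35 mm on its long axis: one holds the punch, the other the bradawl. On the other side of the unit from the scraper.
- punch: Pin punch standing upright in the block, 130 mm long, about 90 g, origin at the pin's lower tip, z up its axis. From the tip up: steel pin 8 mm diameter for 50 mm; collar 20 mm diameter from 50 to 58 mm (it rests on the block, so the tip starts 10 mm above the bench); round blue handle 16 mm diameter from 58 to 123 mm; steel head 15 mm diameter to 130 mm.
- bradawl: Bystander: bradawl standing in the block's other hole, yellow handle 26 mm diameter from 80 to 113 mm or so above the bench. Origin at its lower tip (20 mm above the bench).
- oil_can: Bystander: round can with a red band, 56 mm diameter, 120 mm high, standing beyond the unit. Origin at the centre of its underside.
- hammer: Bystander: hammer lying on the bench, 260 mm long, handle to its -x, beyond the unit. Origin under its middle.
- blue_case: Bystander: blue painted case 100 x 55 x 30 mm, far left of the unit. Origin at the centre of its underside.
Things that resemble listed ones, but are neither listed nor needed, are in the scene too. There is more than one size of the scraper; the job needs the largest.

How it is judged:
By the outcome, as a careful person would: the job done as asked, in the order asked, and still so for the second after the job is handed in, while the arm keeps its last pose, push and grip.
It also fails if it takes over 67 s, if anything falls off the work surface, if the arm or the gripper's body presses on something with over 40 N, if the wrist force passes 120 N, or if a joint passes its speed limit or range.

ROBOT

A 6-joint arm with a two-finger parallel gripper is mounted at the origin on the work surface. World frame = base frame: x ahead of the robot, y to its left, z up, the work surface at z = 0. Lengths are in m, angles in rad, forces in N, time in s.
With the tool pointing down it reaches from about 0.275 to 0.825 m from the base axis. Payload 5.2 kg.
Tool frame: the origin (TCP) lies midway between the tips of the shut fingers; the grasp point (between the pads) lies behind it (bot.grip_depth is the z of the grasp point in the tool frame, in m); z points along the fingers, y is the direction in which the jaws open and shut (so a half turn about z gives the same grasp; the last joint's range is limited). The gripper opens to 93 mm and grips with 3 to 60 N. Pads are 15 mm wide; open, the fingers measure 128 mm over their backs; the gripper's body (75 mm by 188 mm) begins 65 mm behind the grasp point.
Start: joints at [1.126, 0.259, 1.535, -0, 1.348, -0.203], TCP at [0.132, 0.534, 0.219] pointing down, gripper open.
Joint ranges: [-3.14, 3.14], [-0.91, 2.08], [0.19, 2.58], [-1.22, 4.36], [0.22, 2.71], [-3.12, 3.12]. Speed limits (rad/s): [2.57, 2.57, 3.14, 3.14, 3.14, 3.14].

INTERFACE

Orientations are given as a rotation vector (axis times angle).
In Python, from rig import bot gives the robot as it stands.
- The arm moves only by the shell command python3 -m handwheel 'ROWS' [FORCE]. ROWS is JSON, a list of rows, each a list of 7 numbers: the finger opening in cm, from 0 to 9.3, then the shift along the world's x, y, z in cm, then the turn, a rotation vector about the world's x, y, z in rad. A call has 1 to 20 rows; each row is the pose to reach, as a shift and turn from the pose commanded when the call began; what a row does not reach only later rows make up. A row lasts 1/8 s, in which the tool goes at most 62.5 mm and 10.7 degrees, less where a joint would pass 70% of its speed; a pose out of reach is approached as far as the arm can. A call with a gripper value outside its range is refused whole. The fingers move at their own pace and stop on an object; FORCE is the grip in N (left out, the last holds). Time passes only in rows, so rows that repeat a pose let the fingers close. It gives the time, the measured TCP pose, the force and the opening at its end, in the units of the state.
- bot.get_state(): the state, without advancing time (a new reading comes with each control period).
- bot.snapshot(name): name is "scene" or "side" or "wrist"; returns the picture (384x512x3 uint8, red, green, blue); there is no depth.
- bot.get_calibration(name): a dict with "camera_matrix" (3x3 intrinsics, pixels), "dist_coeffs" ([k1, k2, p1, p2, k3] as OpenCV has them; the pictures are not rectified), "rvec" (rotation vector, rad) and "tvec" (3), from world to camera coordinates, as OpenCV has them; the wrist camera has in their place "mount" (4x4, takes a point from camera to tool coordinates, whose origin is the TCP and whose axes are the flange's). Camera axes: x right, y down, z forward; pixel columns grow to the right and rows downward; lengths in m; the calibration is good to about 2 mm. A picture is of the moment at which its call begins: read the wrist's pose just before it. get_calibration takes no time and is no camera call.
- bot.hand_in(): hands the job in, once; it reports no verdict.
The state is a dict: "time": time; "joints": joint angles; "joint_velocities": joint speeds; "tau": joint torques, N m; "eef_pos": TCP position; "tool_rot": TCP orientation; "ft_force": force on the tool from outside, world axes, zero at the start; "wrist_torque": the same for the moment, N m; "width": finger opening in m.
Only numpy, scipy, OpenCV 4.12 (cv2) and the standard library are available. Lean on these libraries where they do the work, as an engineer would, in place of code of your own. Each camera call takes 0.05 s, during which the arm holds its last target. There are 200 camera calls.

## Working session

There is one attempt and no reset: what is moved stays moved. The work goes in short steps, Python scripts to look and compute and a shell command to move; the robot and the scene stay as the last step left them, time stands still between calls to the robot, and variables do not carry over. Pictures are saved under pics/ and viewed, about 8 in all and at most 12, crops included, and the job is handed in when it is done.

```bash
mkdir -p pics; ls; cat > h.py <<'E'
import numpy as np, cv2
from rig import bot
from scipy.spatial.transform import Rotation as R
def snap(n,f):
    s=bot.get_state(); im=bot.snapshot(n); cv2.imwrite(f,im[:,:,::-1]); return s,im
def cam(n,s=None):
    c=bot.get_calibration(n); K=np.array(c["camera_matrix"]); D=np.array(c["dist_coeffs"])
    if "mount" in c:
        T=np.eye(4); T[:3,:3]=R.from_rotvec(s["tool_rot"]).as_matrix(); T[:3,3]=s["eef_pos"]
        W=T@np.array(c["mount"]); return K,D,W[:3,:3],W[:3,3]
    r=R.from_rotvec(np.ravel(c["rvec"])).as_matrix(); return K,D,r.T,-r.T@np.ravel(c["tvec"])
def ray(C,px):
    K,D,Rw,o=C; u=cv2.undistortPoints(np.array(px,float).reshape(-1,1,2),K,D).reshape(-1,2)
    d=np.c_[u,np.ones(len(u))]@Rw.T; return o,d
def onz(C,px,z):
    o,d=ray(C,px); return o+d*((z-o[2])/d[:,2])[:,None]
def proj(C,P):
    K,D,Rw,o=C; r=Rw.T; return cv2.projectPoints(np.array(P,float).reshape(-1,1,3),cv2.Rodrigues(r)[0],-r@o,K,D)[0].reshape(-1,2)
E
python3 - <<'E'
from h import *
for n in("scene","side","wrist"): snap(n,f"pics/{n}0.png")
a=cv2.imread("pics/scene0.png");b=cv2.imread("pics/side0.png")
cv2.imwrite("pics/w0.png",cv2.imread("pics/wrist0.png"))
s=bot.get_state();print(s,bot.grip_depth)
for n in("scene","side"):print(cam(n)[3])
E
```

```text
pics
{'time': 0.15, 'joints': array([ 1.12620433e+00,  2.59145947e-01,  1.53578963e+00, -3.79249951e-05,
        1.34800341e+00, -2.02824829e-01]), 'joint_velocities': array([-7.23708797e-04, -4.39465570e-04, -3.45352141e-03,  2.11950095e-03,
       -1.48016588e-03, -9.58459733e-05]), 'tau': array([ 3.72712238e-03, -4.37631619e+01, -2.84236908e+01,  7.19415466e-02,
        3.79068078e-02, -7.55907490e-05]), 'eef_pos': array([0.13150711, 0.53363126, 0.21804153]), 'tool_rot': array([-3.78782144e-01, -3.11827743e+00,  2.02318742e-03]), 'ft_force': array([ 0.26997694, -0.09572105,  0.47050006]), 'wrist_torque': array([-0.00406234, -0.0381651 ,  0.02372546]), 'width': 0.09329336091163183} -0.0188
[0.95440055 0.48970673 0.86602551]
[0.25299005 0.75899925 0.69244266]
```

View pics/scene0.png

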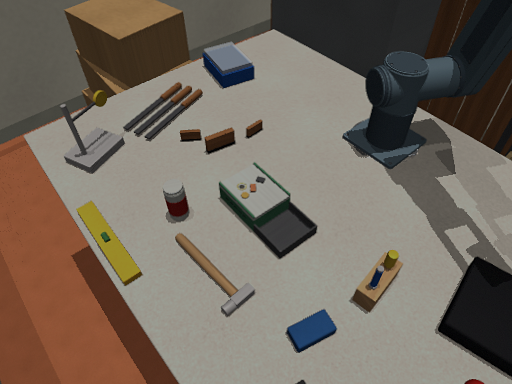

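View pics/side0.png

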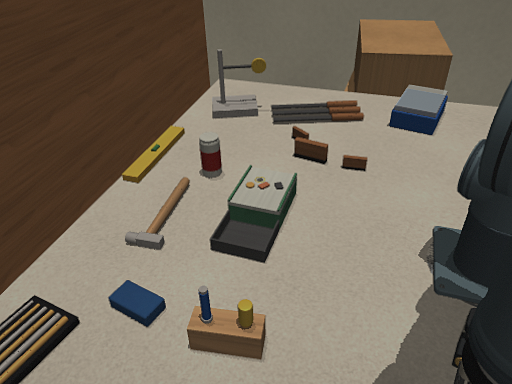

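The scene view shows the unit at about (265,205). Three scraper-like blocks stand at (190,135), (220,139) and (255,128); the middle one looks largest. The tool block is at (380,280), with the punch at (377,278) and the bradawl at (391,260). I'll enlarge these to confirm.

```bash
python3 - <<'E'
from h import *
a=cv2.imread("pics/scene0.png");b=cv2.imread("pics/side0.png")
A=cv2.resize(a[115:255,170:320],(400,373),interpolation=2);A=cv2.resize(a[115:255,170:320],None,fx=2.66,fy=2.66,interpolation=2)
B=cv2.resize(b[120:260,210:375],None,fx=2.4,fy=2.66,interpolation=2)
C=cv2.resize(a[240:315,345:420],(225,225),interpolation=2);D=cv2.resize(b[280:360,180:270],(253,225),interpolation=2)
im=np.zeros((600,800,3),np.uint8);im[:A.shape[0],:A.shape[1]]=A;im[:B.shape[0],400:400+B.shape[1]]=B[:,:400];im[375:600,:225]=C;im[375:600,240:493]=D
cv2.imwrite("pics/crop1.png",im)
for n,i in(("scene",a),("side",b)):
    c=cam(n);h=cv2.cvtColor(i,cv2.COLOR_BGR2HSV)
    m=cv2.inRange(h,(3,90,30),(18,255,200))
    N,l,st,ce=cv2.connectedComponentsWithStats(m)
    for k in range(1,N):
        if st[k,4]>25:
            p=onz(c,ce[k],0.03)[0];print(n,st[k],ce[k].round(1),p.round(3))
E
```

```text
scene [  64    0  139  115 9159] [126.4  42.5] [ 0.375 -1.151  0.03 ]
scene [ 424    0   57   59 1661] [448.5  25.3] [-0.892 -0.299  0.03 ]
scene [ 417   50   95   99 3702] [478.8 107.1] [-0.384  0.132  0.03 ]
scene [160  82  21  19 144] [170.8  90.9] [ 0.422 -0.68   0.03 ]
scene [171  86  21  19 149] [181.1  94.6] [ 0.405 -0.632  0.03 ]
scene [181  89  21  20 152] [191.5  98.2] [ 0.388 -0.587  0.03 ]
scene [    0   116   178   268 24616] [ 59.4 291.9] [ 1.065 -0.139  0.03 ]
scene [246 120  16  16 150] [253.8 127.4] [ 0.32  -0.306  0.03 ]
scene [180 129  21  11 180] [189.9 134. ] [ 0.504 -0.419  0.03 ]
scene [205 128  29  23 414] [219.3 138.7] [ 0.443 -0.335  0.03 ]
scene [500 134  12  22 103] [506.6 146. ] [-0.26   0.302  0.03 ]
scene [250 184   6   8  42] [252.7 187.3] [ 0.495 -0.099  0.03 ]
scene [175 233  63  63 771] [205.5 264.1] [0.746 0.023 0.03 ]
scene [353 252  50  60 978] [375.6 284.8] [0.469 0.332 0.03 ]
side [    0     0   210   295 39832] [ 84.5 105.1] [ 1.29  -0.406  0.03 ]
side [ 344   19  109   78 6481] [398.8  56.7] [ 0.243 -1.192  0.03 ]
side [327 101  37  20 597] [344.2 110.4] [ 0.391 -0.611  0.03 ]
side [293 126  35  35 677] [308.5 145.3] [ 0.458 -0.349  0.03 ]
side [343 155  24  14 264] [354.3 161.4] [ 0.316 -0.296  0.03 ]
side [146 177  43  56 598] [168.1 206. ] [0.731 0.035 0.03 ]
side [246 182   8   6  39] [249.7 184.4] [ 0.565 -0.109  0.03 ]
side [258 182  12   7  48] [263.6 185. ] [ 0.529 -0.116  0.03 ]
side [  0 303  41  38 163] [ 19.9 320.8] [0.836 0.419 0.03 ]
side [ 187  306   78   53 2936] [226.5 333.4] [0.46  0.335 0.03 ]
side [  0 309  55  54 339] [ 26.1 334.5] [0.804 0.439 0.03 ]
side [  0 315  69  69 564] [ 33. 349.] [0.771 0.46  0.03 ]
```

View pics/crop1.png

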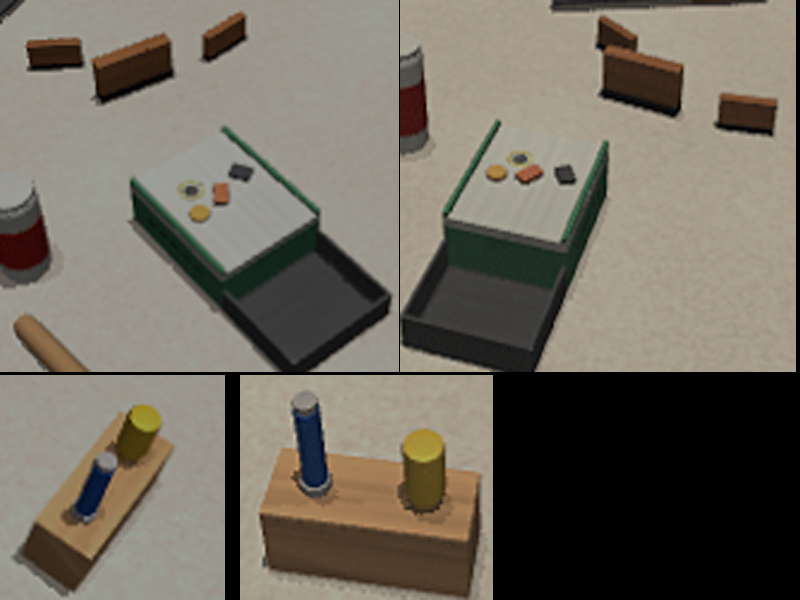

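The middle block, at scene (220,139), is clearly the longest and tallest of the three, so that is the scraper. In the tool block the punch is the thin blue handle and the bradawl is yellow. Chips and the ringed hole are visible on the plate; next I'll get rough coordinates.

```bash
python3 - <<'E'
from h import *
S=cam("scene");D=cam("side")
s_=lambda x,y:(x/2.66+170,y/2.66+115)
d_=lambda x,y:((x-400)/2.4+210,y/2.66+120)
c_=lambda x,y:(x/3+345,(y-375)/3+240)
e_=lambda x,y:((x-240)*90/253+180,(y-375)*80/225+280)
def tri(p,q):
    A=[];b=[]
    for C,x in((S,p),(D,q)):
        o,d=ray(C,x);d=d[0]/np.linalg.norm(d);M=np.eye(3)-np.outer(d,d);A.append(M);b.append(M@o)
    return np.linalg.solve(sum(A),sum(b))
for n,p,q in(("scr top",s_(132,49),d_(642,58)),("hole",s_(191,190),d_(520,158)),("lip tray end -x side?",s_(318,211),d_(566,240)),("lip far",s_(225,130),d_(606,143)),("lipL near",s_(227,275),d_(447,213)),
 ("lipL far",s_(133,181),d_(499,123)),("punch head",c_(105,461),e_(305,400)),("punch collar",c_(87,515),e_(315,483)),("awl top",c_(145,416),e_(424,445)),
 ("chip a",s_(240,172),d_(565,174)),("b",s_(221,194),d_(529,174)),("c",s_(200,213),d_(496,172))):
    print(n,tri(p,q).round(4), proj(S,tri(p,q)).round(1)-np.round(p,1))
for e in (s_(95,58),s_(169,40)):print(onz(S,e,.06).round(4))
for e in (d_(604,50),d_(682,67)):print(onz(D,e,.06).round(4))
C=bot.get_calibration("wrist");print(C["mount"],C["camera_matrix"])
E
```

```text
scr top [ 0.4468 -0.3239  0.0596] [[0.1 0.5]]
hole [ 0.5325 -0.1001  0.0589] [[0.  0.2]]
lip tray end -x side? [0.4515 0.0092 0.0609] [[0.1 0.2]]
lip far [ 0.4494 -0.1445  0.0621] [[ 0.  -0.1]]
lipL near [0.5753 0.0111 0.063 ] [[ 0.  -0.7]]
lipL far [ 0.5725 -0.1489  0.061 ] [[0.  0.2]]
punch head [0.4941 0.3345 0.1371] [[0.1 0.2]]
punch collar [0.494  0.3384 0.0629] [[-0.1 -0.3]]
awl top [0.4236 0.3247 0.1106] [[0.2 0.5]]
chip a [ 0.4782 -0.0842  0.0618] [[0.  0.2]]
b [ 0.514  -0.0726  0.0627] [[0.  0.2]]
c [ 0.5477 -0.0654  0.0635] [[0.  0.3]]
[[ 0.4891 -0.3413  0.06  ]]
[[ 0.4015 -0.3099  0.06  ]]
[[ 0.4953 -0.3249  0.06  ]]
[[ 0.3972 -0.3141  0.06  ]]
[[-1.08285278e-03 -9.62836829e-01 -2.70081595e-01  7.65865834e-02]
 [ 9.99998891e-01 -1.31864868e-03  6.91612980e-04 -1.81048297e-04]
 [-1.02205319e-03 -2.70080546e-01  9.62837190e-01 -1.67535613e-01]
 [ 0.00000000e+00  0.00000000e+00  0.00000000e+00  1.00000000e+00]] [[282.11183977   0.         253.78453915]
 [  0.         282.11183977 190.45449334]
 [  0.           0.           1.        ]]
```

Heights agree with the given sizes (hole 0.059, lips 0.062, scraper top 0.060, punch head 0.137). The unit is centred near (0.512,-0.068) with yaw near 0. I'll fly over the block, unit and scraper, taking wrist pictures on the way.

```bash
python3 -m handwheel '[[9.3,5,-4,2,0,0,0],[9.3,10,-8,4,0,0,0],[9.3,14,-12,4,0,0,0],[9.3,18,-16,4,0,0,0],[9.3,22,-19,4,0,0,0],[9.3,27,-20,4,0,0,0],[9.3,32,-20,4,0,0,0],[9.3,32,-20,4,0,0,0],[9.3,32,-20,4,0,0,0]]' 20
python3 -c "
from h import *
s,_=snap('wrist','pics/wb.png');import pickle;pickle.dump(s,open('wb.pkl','wb'))"
python3 -m handwheel '[[9.3,1,-6,2,0,0,0],[9.3,2,-12,2,0,0,0],[9.3,3,-18,2,0,0,0],[9.3,4,-24,2,0,0,0],[9.3,5,-30,2,0,0,0],[9.3,6,-36,2,0,0,0],[9.3,6,-40,2,0,0,0],[9.3,6,-40,2,0,0,0],[9.3,6,-40,2,0,0,0]]'
python3 -c "
from h import *
s,_=snap('wrist','pics/wu.png');import pickle;pickle.dump(s,open('wu.pkl','wb'))"
python3 -m handwheel '[[9.3,-1,-6,-3,0,0,0],[9.3,-2,-12,-3,0,0,0],[9.3,-4,-18,-4,0,0,0],[9.3,-6,-24,-6,0,0,0],[9.3,-6.5,-25.6,-8,0,0,0],[9.3,-6.5,-25.6,-10,0,0,0],[9.3,-6.5,-25.6,-10,0,0,0],[9.3,-6.5,-25.6,-10,0,0,0]]'
python3 - <<'E'
from h import *
import pickle
s,_=snap('wrist','pics/ws.png');pickle.dump(s,open('ws.pkl','wb'))
im=np.zeros((600,800,3),np.uint8)
for k,(n,x,y) in enumerate((("wb",0,0),("wu",400,0),("ws",0,300))):
    im[y:y+300,x:x+400]=cv2.resize(cv2.imread(f"pics/{n}.png"),(400,300),interpolation=cv2.INTER_AREA)
cv2.imwrite("pics/mont.png",im)
E
```

```text
time: 1.27
eef_pos: [0.4509, 0.3338, 0.258]
tool_rot: [-0.379, -3.117, 0.001]
ft_force: [0.4, -0.3, 0.4]
width: 0.0929
time: 2.45
eef_pos: [0.5111, -0.0646, 0.2789]
tool_rot: [0.378, 3.119, 0.001]
ft_force: [-0.1, -0.0, -0.8]
width: 0.0933
time: 3.5
eef_pos: [0.4476, -0.321, 0.1796]
tool_rot: [0.375, 3.118, -0.001]
ft_force: [0.6, 0.3, 0.5]
width: 0.093
```

View pics/mont.png

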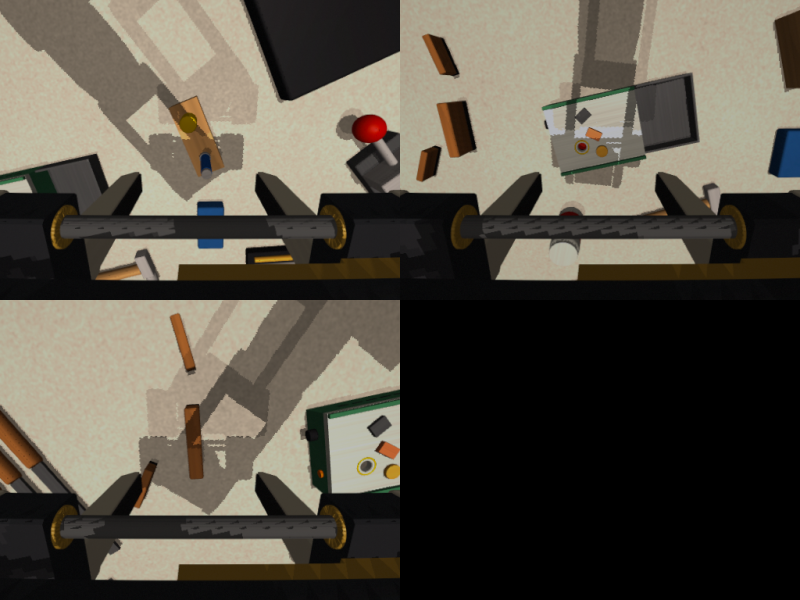

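The wrist views: wb has the punch (blue) at montage (206,160), away from the bradawl. wu has the unit, with the ring and red button at (582,147). ws has the scraper centred at (194,442). I'll measure from these.

```bash
python3 - <<'E'
from h import *
import pickle
L=lambda n:(cam("wrist",pickle.load(open(n+".pkl","rb"))),cv2.imread(f"pics/{n}.png"))
def big(m,roi):
    z=np.zeros_like(m);x0,y0,x1,y1=roi;z[y0:y1,x0:x1]=m[y0:y1,x0:x1]
    c=max(cv2.findContours(z,0,1)[0],key=cv2.contourArea);M=cv2.moments(c);return c,(M["m10"]/M["m00"],M["m01"]/M["m00"])
C,i=L("ws");h=cv2.cvtColor(i,40)
m=cv2.inRange(h,(3,110,30),(17,255,255))
c,ce=big(m,(215,120,280,240));b=cv2.boxPoints(cv2.minAreaRect(c));P=onz(C,b,.06)
print("scr box px",b.round(0).tolist());print(P[:,:2].round(4).tolist(),[np.linalg.norm(P[k]-P[k-1]).round(4) for k in range(4)],P.mean(0).round(4))
for r in(0,):
    e=P[1]-P[0] if np.linalg.norm(P[1]-P[0])>np.linalg.norm(P[2]-P[1]) else P[2]-P[1];print("scr yaw",np.arctan(e[1]/e[0]))
for nm in("wu","ws"):
    C,i=L(nm);h=cv2.cvtColor(i,40)
    y=cv2.inRange(h,(22,90,60),(35,255,255))
    roi=(215,170,245,205) if nm=="wu" else (450,195,485,230)
    N=cv2.findNonZero(y[roi[1]:roi[3],roi[0]:roi[2]]).reshape(-1,2)+roi[:2]
    (cx,cy),r=cv2.minEnclosingCircle(N.astype(np.float32));print(nm,"ring",(cx,cy),r,len(N),onz(C,(cx,cy),.06).round(4), cv2.fitEllipse(N.astype(np.float32))[0])
C,i=L("wu");h=cv2.cvtColor(i,40)
g=cv2.inRange(h,(60,90,50),(90,255,255))
for roi in((185,112,312,140),(200,195,312,225)):
    q=g[roi[1]:roi[3],roi[0]:roi[2]];N=cv2.findNonZero(q).reshape(-1,2)+roi[:2]
    P=onz(C,N,.066)[:,:2];l=cv2.fitLine(P.astype(np.float32),2,0,.01,.01).ravel();o=np.array([.0]);t=(P-l[2:])@l[:2]
    print("lip dir yaw",np.arctan2(-l[0]*np.sign(l[1]),abs(l[1])),"at y=-.068 x=",l[2]+l[0]/l[1]*(-.068-l[3]),"ends",(l[2:]+np.outer([t.min(),t.max()],l[:2])).round(4).tolist())
C,i=L("wb");h=cv2.cvtColor(i,40)
print("blk yawdata")
m=cv2.inRange(h,(100,110,30),(125,255,255));c,ce=big(m,(245,185,285,232));print(ce,cv2.boundingRect(c))
cv2.imwrite("pics/pz.png",cv2.resize(i[110:230,200:300],(500,600),interpolation=2))
E
```

```text
scr box px [[235.0, 135.0], [254.0, 133.0], [261.0, 228.0], [241.0, 229.0]]
[[0.3908, -0.3264], [0.3941, -0.3074], [0.495, -0.325], [0.4915, -0.3459]] [np.float64(0.1026), np.float64(0.0193), np.float64(0.1024), np.float64(0.0211)] [ 0.4428 -0.3262  0.06  ]
scr yaw -0.17261728082653224
wu ring (232.2083282470703, 188.0) 9.423127174377441 79 [[ 0.5312 -0.1008  0.06  ]] (232.39646911621094, 188.04798889160156)
ws ring (468.7162170410156, 212.28378295898438) 13.205300331115723 156 [[ 0.5319 -0.0993  0.06  ]] (468.7303161621094, 212.50515747070312)
lip dir yaw -0.02374347 at y=-.068 x= 0.449617 ends [[0.4478, -0.1435], [0.4513, 0.0047]]
lip dir yaw -0.024041133 at y=-.068 x= 0.57402587 ends [[0.5721, -0.1495], [0.5757, 0.0037]]
blk yawdata
(262.8371868978805, 206.9344894026975) (257, 197, 14, 22)
```

View pics/pz.png

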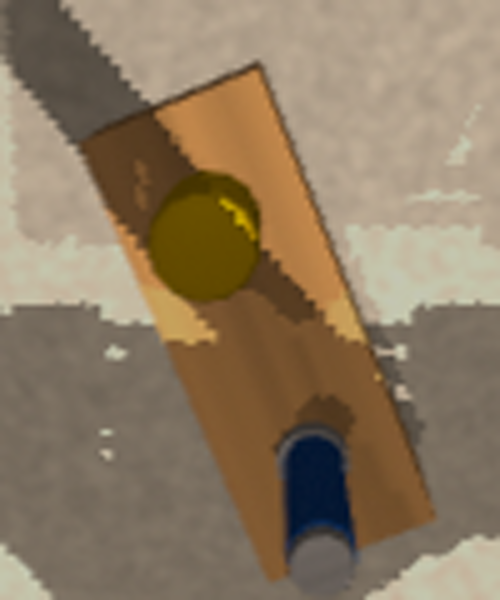

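Lips give unit yaw -0.024, and ring and lips agree on centre (0.512,-0.069). The scraper is at (0.443,-0.326), yaw -0.173 (measured 102 x 20 mm). Grasping it now.

```bash
python3 -m handwheel '[[7,-0.4,-0.4,-3,0,0,0.066],[6,-0.4,-0.4,-8,0,0,0.066],[6,-0.4,-0.4,-12,0,0,0.066],[6,-0.4,-0.4,-14.9,0,0,0.066],[6,-0.4,-0.4,-14.9,0,0,0.066],[6,-0.4,-0.4,-14.9,0,0,0.066],[1,-0.4,-0.4,-14.9,0,0,0.066],[1,-0.4,-0.4,-14.9,0,0,0.066],[1,-0.4,-0.4,-14.9,0,0,0.066],[1,-0.4,-0.4,-14.9,0,0,0.066],[1,-0.4,-0.4,-14.9,0,0,0.066],[1,-0.4,-0.4,-14.9,0,0,0.066]]' 25
```

```text
time: 5.05
eef_pos: [0.4427, -0.326, 0.0297]
tool_rot: [-0.276, -3.129, 0.0]
ft_force: [-0.1, 0.2, 1.7]
width: 0.0197
```

```bash
python3 -m handwheel '[[1,0,0,3,0,0,0],[1,0,0,7,0,0,0.03],[1,1,4,9,0,0,0.09],[1,3,9,9,0,0,0.149],[1,5,14,9,0,0,0.149],[1,6.8,19.9,9,0,0,0.149],[1,6.8,19.9,9,0,0,0.149],[1,6.8,19.9,9,0,0,0.149],[1,6.8,19.9,9,0,0,0.149]]'
python3 - <<'E'
from h import *
import pickle
s,i=snap('wrist','pics/wl.png');pickle.dump(s,open('wl.pkl','wb'));snap('side','pics/sl.png')
im=np.zeros((600,800,3),np.uint8);im[:384,:512]=i[:,:,::-1];im[:300,512:]=cv2.resize(cv2.imread('pics/sl.png')[100:270,190:353],(288,300),interpolation=2)
cv2.imwrite('pics/v6.png',im[:400])
E
```

```text
time: 6.18
eef_pos: [0.5104, -0.1284, 0.1195]
tool_rot: [-0.045, -3.141, 0.001]
ft_force: [0.2, 0.5, -0.4]
width: 0.0195
```

View pics/v6.png

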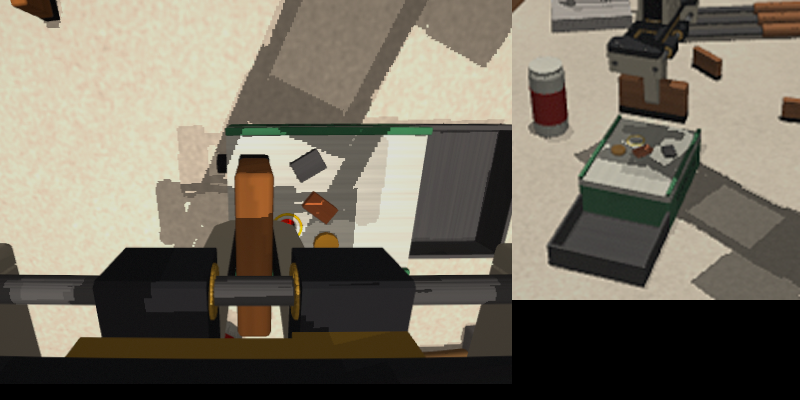

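The scraper hangs straight between the lips, its near end at pixel (254,157), with all three chips to its right (tray side). Lowering to 1 mm above the plate and sweeping along unit +y.

```bash
python3 - <<'E'
from h import *
import pickle
C=cam("wrist",pickle.load(open("wl.pkl","rb")))
print("scr near end top",onz(C,[(237,172),(272,172),(254,172)],.15).round(4),"bottomish",onz(C,(254,155),.09).round(4))
print("chip left edges",onz(C,[(290,162),(303,208),(313,240)],.066).round(4))
E
python3 -m handwheel '[[1,0,-0.4,-0.5,0,0,0],[1,0,-0.4,-1.5,0,0,0],[1,0,-0.4,-2.3,0,0,0],[1,0,-0.4,-2.9,0,0,0],[1,0,-0.4,-2.9,0,0,0],[1,0,-0.4,-2.9,0,0,0]]'
```

```text
scr near end top [[ 0.4626 -0.135   0.15  ]
 [ 0.4631 -0.1177  0.15  ]
 [ 0.4628 -0.1266  0.15  ]] bottomish [[ 0.4633 -0.1266  0.09  ]]
chip left edges [[ 0.4733 -0.0983  0.066 ]
 [ 0.5122 -0.0873  0.066 ]
 [ 0.5415 -0.0782  0.066 ]]
time: 7.02
eef_pos: [0.5107, -0.1309, 0.0906]
tool_rot: [0.042, 3.141, 0.0]
ft_force: [-0.8, -0.3, -0.8]
width: 0.0198
```

```bash
python3 -m handwheel '[[1,0,1.2,0,0,0,0],[1,0,2.4,0,0,0,0],[1,0,3.6,0,0,0,0],[1,0.1,4.8,0,0,0,0],[1,0.1,6,0,0,0,0],[1,0.1,7.2,0,0,0,0],[1,0.1,8.4,0,0,0,0],[1,0.2,9.6,0,0,0,0],[1,0.2,10.8,0,0,0,0],[1,0.2,12,0,0,0,0],[1,0.3,13.2,0,0,0,0],[1,0.3,14.2,0,0,0,0],[1,0.3,15.2,0,0,0,0],[1,0.4,16,0,0,0,0],[1,0.4,16,0,0,0,0],[1,0.4,16,1,0,0,0],[1,0.4,16,3,0,0,0],[1,0.4,12,4.5,0,0,0],[1,0.4,6,4.5,0,0,0],[1,0.4,6,4.5,0,0,0]]'
python3 - <<'E'
from h import *
import pickle
s,i=snap('wrist','pics/wp.png');snap('side','pics/sp.png')
im=np.zeros((400,800,3),np.uint8);im[:384,:512]=i[:,:,::-1];im[:300,512:]=cv2.resize(cv2.imread('pics/sp.png')[140:270,190:315],(288,300),interpolation=2)
cv2.imwrite('pics/v7.png',im)
E
```

```text
time: 9.52
eef_pos: [0.5154, -0.0754, 0.1368]
tool_rot: [0.05, 3.139, -0.003]
ft_force: [-0.3, -0.1, -1.2]
width: 0.0197
```

View pics/v7.png

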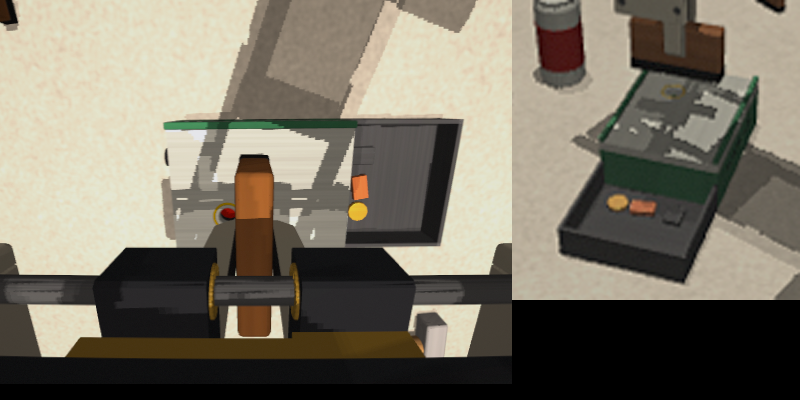

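All three chips are in the tray: side crop (618,202), (643,207) and (674,217), with the plate clear. Returning the scraper to its original spot.

```bash
python3 -m handwheel '[[1,-1,-5,0,0,0,0],[1,-3,-10,0,0,0,-0.05],[1,-5,-15,0,0,0,-0.1],[1,-6.2,-20,0,0,0,-0.149],[1,-7.2,-25.5,-1,0,0,-0.149],[1,-7.2,-25.5,-5,0,0,-0.149],[1,-7.2,-25.5,-8,0,0,-0.149],[1,-7.2,-25.5,-9.5,0,0,-0.149],[1,-7.2,-25.5,-10.2,0,0,-0.149],[1,-7.2,-25.5,-10.6,0,0,-0.149],[1,-7.2,-25.5,-10.6,0,0,-0.149],[1,-7.2,-25.5,-10.6,0,0,-0.149]]'
python3 -m handwheel '[[2.4,0,0,0,0,0,0],[3,0,0,0,0,0,0],[5,0,0,0,0,0,0],[5,0,0,0,0,0,0],[5,0,0,0,0,0,0],[5,0,0,2,0,0,0],[5,0,0,5,0,0,0],[5,0,0,10,0,0,0],[5,0,0,15,0,0,0],[5,0,0,15,0,0,0],[5,0,0,15,0,0,0]]'
python3 - <<'E'
from h import *
s,i=snap('wrist','pics/wr.png');snap('side','pics/sr.png')
im=np.zeros((400,800,3),np.uint8);im[:384,:512]=i[:,:,::-1];im[:300,512:]=cv2.resize(cv2.imread('pics/sr.png')[110:260,200:375],(288,300),interpolation=2)
cv2.imwrite('pics/v8.png',im)
E
```

```text
time: 11.12
eef_pos: [0.4431, -0.3264, 0.0305]
tool_rot: [0.275, 3.128, -0.002]
ft_force: [0.5, 1.1, -0.7]
width: 0.0195
time: 12.5
eef_pos: [0.4424, -0.3256, 0.1791]
tool_rot: [-0.276, -3.129, -0.001]
ft_force: [0.6, 0.3, -0.4]
width: 0.0499
```

View pics/v8.png

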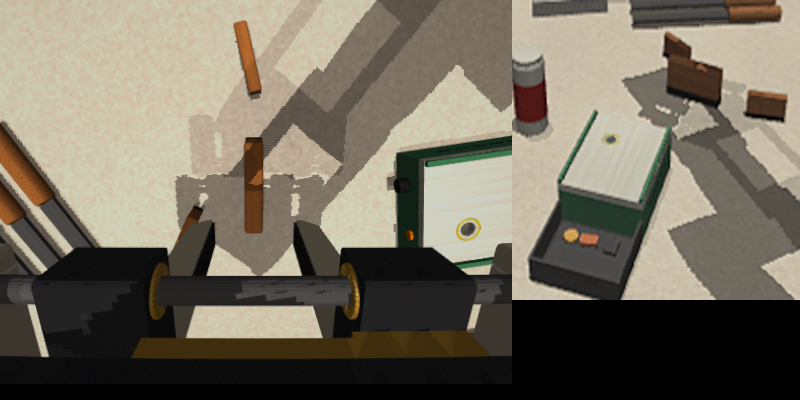

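The scraper stands upright and released at wrist (254,185), the chips are still in the tray, and the hole is clear. Next, locate the punch from the earlier block picture.

```bash
python3 - <<'E'
from h import *
import pickle
C=cam("wrist",pickle.load(open("wb.pkl","rb")))
f=lambda l:np.array(l)/5+[200,110]
print("head",onz(C,f([(322,560)]),.14).round(4),"mid handle",onz(C,f([(317,495)]),.10).round(4),"collar top edge(far)",onz(C,f([(313,426)]),.068).round(4))
P=onz(C,f([(80,145),(262,65),(435,520),(272,580)]),.06)[:,:2]
print(P.round(4).tolist(),P.mean(0).round(4)); d=(P[2]+P[3]-P[0]-P[1])/2;print(np.linalg.norm(d),np.arctan2(d[1],d[0]),P.mean(0)+.035*d/np.linalg.norm(d))
C2=cam("wrist",bot.get_state())
print("ring", onz(C2,[(468,229.5)],.06).round(4))
E
```

```text
head [[0.4913 0.3357 0.14  ]] mid handle [[0.4905 0.3361 0.1   ]] collar top edge(far) [[0.4827 0.338  0.068 ]]
[[0.3976, 0.2972], [0.3895, 0.3473], [0.5194, 0.364], [0.5259, 0.3161]] [0.4581 0.3312]
0.1303570304296821 0.13729771623652645 [0.49276393 0.33594479]
ring [[ 0.5315 -0.0991  0.06  ]]
```

The estimates agree: block geometry gives (0.493,0.336) and the head ray (0.491,0.336). Moving above the punch, descending and gripping.

```bash
python3 -m handwheel '[[5,0.5,6,2,0,0,0],[5,1,12,4,0,0,0.05],[5,1.5,18,4,0,0,0.1],[5,2,24,4,0,0,0.15],[5,2.5,30,4,0,0,0.175],[5,3,36,4,0,0,0.175],[5,3.5,42,4,0,0,0.175],[5,4,48,4,0,0,0.175],[5,4.5,54,4,0,0,0.175],[5,4.9,60,4,0,0,0.175],[5,4.9,66.2,4,0,0,0.175],[5,4.9,66.2,4,0,0,0.175],[5,4.9,66.2,0,0,0,0.175],[5,4.9,66.2,0,0,0,0.175],[5,4.9,66.2,0,0,0,0.175]]'
python3 - <<'E'
from h import *
s,i=snap('wrist','pics/wq.png');C=cam("wrist",s)
print(proj(C,[(0.492,.336,.14),(0.492,.336,.068)]).round(1),s["tool_rot"],bot.grip_depth)
cv2.imwrite('pics/v9.png',cv2.resize(i[130:340,150:360,::-1],(560,560),interpolation=2))
E
```

```text
time: 14.48
eef_pos: [0.492, 0.3351, 0.1799]
tool_rot: [-0.003, -3.141, 0.001]
ft_force: [0.2, -0.2, 1.1]
width: 0.0499
[[254.5 213.1]
 [254.3 188.8]] [-2.97130346e-03 -3.14105548e+00  7.62216159e-04] -0.0188
```

View pics/v9.png

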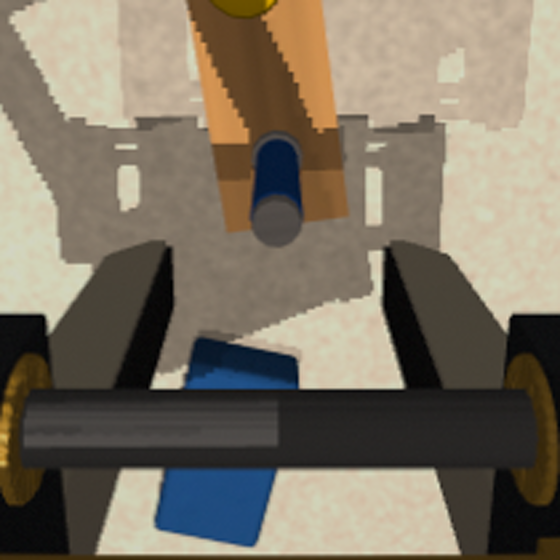

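The punch head is at crop (277,222), which is full-image (253.9,213.2), against a predicted (254.5,213.1). It is centred between the fingers, so I'll descend and grip.

```bash
python3 -m handwheel '[[5,0,0,-3,0,0,0],[5,0,0,-6,0,0,0],[5,0,0,-8.4,0,0,0],[5,0,0,-9.4,0,0,0],[5,0,0,-9.4,0,0,0],[0.8,0,0,-9.4,0,0,0],[0.8,0,0,-9.4,0,0,0],[0.8,0,0,-9.4,0,0,0],[0.8,0,0,-9.4,0,0,0],[0.8,0,0,-9.4,0,0,0],[0.8,0,0,-9.4,0,0,0]]' 45
python3 -m handwheel '[[0.8,0,0,1,0,0,0],[0.8,0,0,3,0,0,0],[0.8,0,0,6,0,0,0],[0.8,0,0,10,0,0,0],[0.8,0,-3,12,0,0,0],[0.8,0.5,-9,12,0,0,0],[0.8,1,-15,12,0,0,0],[0.8,1.5,-21,12,0,0,0],[0.8,2,-27,12,0,0,0],[0.8,3,-33,12,0,0,0],[0.8,3.9,-39,12,0,0,0],[0.8,3.9,-43.5,12,0,0,0],[0.8,3.9,-43.5,9,0,0,0],[0.8,3.9,-43.5,6,0,0,0],[0.8,3.9,-43.5,6,0,0,0],[0.8,3.9,-43.5,6,0,0,0]]'
python3 - <<'E'
from h import *
s,w=snap('wrist','pics/wh.png');_,a=snap('scene','pics/sch.png');_,b=snap('side','pics/sdh.png')
im=np.zeros((600,800,3),np.uint8)
for n,i,x0,c in(("scene",a,0,(0.531,-.10,.09)),("side",b,400,(0.531,-.10,.09))):
    p=proj(cam(n),c)[0].astype(int);q=i[p[1]-40:p[1]+40,p[0]-40:p[0]+40,::-1];im[:400,x0:x0+400]=cv2.resize(q,(400,400),interpolation=2);print(n,p-40)
im[400:600,:400]=w[180:280,150:350,::-1].repeat(2,0).repeat(2,1)
cv2.imwrite('pics/v10.png',im);print(s["eef_pos"])
E
```

```text
time: 15.9
eef_pos: [0.4918, 0.336, 0.086]
tool_rot: [0.001, 3.141, 0.0]
ft_force: [-1.0, -0.9, 3.3]
width: 0.0155
time: 17.9
eef_pos: [0.5313, -0.0991, 0.1468]
tool_rot: [0.001, 3.14, -0.001]
ft_force: [0.3, -0.3, -1.0]
width: 0.0155
scene [201 138]
side [220 129]
[ 0.531314   -0.099061    0.14683569]
```

View pics/v10.png

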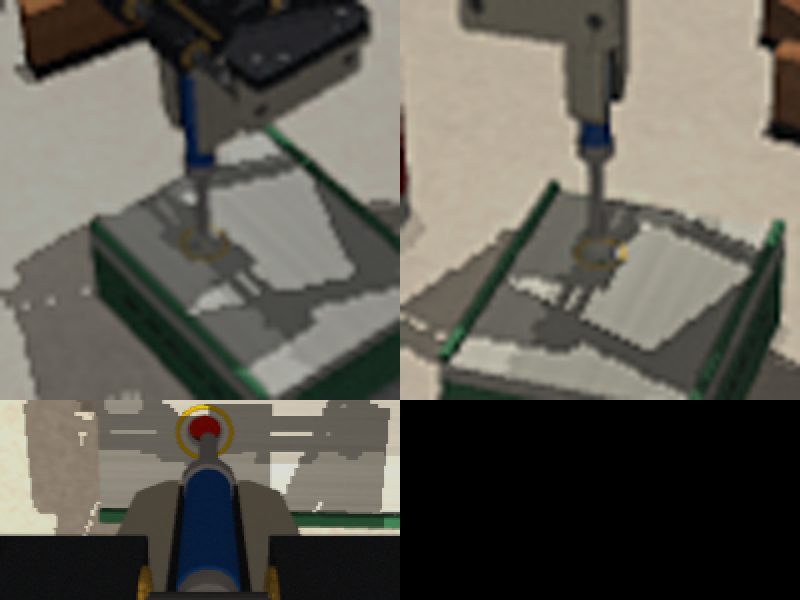

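The pin points straight at the ringed hole in both fixed views, tip about 10 mm above it. In the wrist view the ring is at crop (205,433), with the pin slightly right of centre at (208,437). Numeric check:

```bash
python3 - <<'E'
from h import *
s=bot.get_state();C=cam("wrist",s)
i=cv2.imread("pics/wh.png");h=cv2.cvtColor(i,40)
y=cv2.inRange(h,(22,110,60),(35,255,255))[175:220,230:275];N=cv2.findNonZero(y).reshape(-1,2)+[230,175]
e=cv2.fitEllipse(cv2.convexHull(N.astype(np.int32)).astype(np.float32));print(e,len(N),"ring",onz(C,e[0],.06).round(4))
print("tip predicted px",proj(C,[(s["eef_pos"][0],s["eef_pos"][1],.071)]).round(1))
print("pin px at 208,450 ->",onz(C,(150+104,180+25),.081).round(4))
for n,t,ring in(("scene",(203/5+201,234/5+138),(204/5+201,243/5+138)),("side",(596/5-80+220,243/5+129),(599/5-80+220,252/5+129))):
    c=cam(n);print(n,"tip",onz(c,t,.071).round(4),"ring",onz(c,ring,.06).round(4))
E
```

```text
((252.00379943847656, 195.62460327148438), (27.620525360107422, 28.289752960205078), 99.22753143310547) 152 ring [[ 0.5318 -0.1005  0.06  ]]
tip predicted px [[253.5 198.9]]
pin px at 208,450 -> [[ 0.534  -0.0986  0.081 ]]
scene tip [[ 0.5351 -0.097   0.071 ]] ring [[ 0.5331 -0.0994  0.06  ]]
side tip [[ 0.5316 -0.0899  0.071 ]] ring [[ 0.5326 -0.0976  0.06  ]]
```

```bash
python3 -m handwheel '[[0.8,0,-0.15,0,0,0,0],[0.8,0,-0.15,-0.6,0,0,0],[0.8,0,-0.15,-1.2,0,0,0],[0.8,0,-0.15,-1.8,0,0,0],[0.8,0,-0.15,-2.4,0,0,0],[0.8,0,-0.15,-2.8,0,0,0],[0.8,0,-0.15,-2.8,0,0,0],[0.8,0,-0.15,-2.8,0,0,0]]'
python3 -m handwheel '[[0.8,0,0,-0.3,0,0,0],[0.8,0,0,-0.6,0,0,0],[0.8,0,0,-0.8,0,0,0],[0.8,0,0,-1,0,0,0],[0.8,0,0,-1,0,0,0],[0.8,0,0,-1,0,0,0]]'
```

```text
time: 19.05
eef_pos: [0.5308, -0.1005, 0.1178]
tool_rot: [0.001, 3.141, -0.0]
ft_force: [-0.2, 1.5, -0.1]
width: 0.0155
time: 19.8
eef_pos: [0.5308, -0.1005, 0.1079]
tool_rot: [0.001, 3.141, -0.0]
ft_force: [0.3, 0.2, 2.9]
width: 0.0152
```

The force is the spring's size (about 3 N near half travel), so the pin is on the button. Pressing on to the stop.

```bash
python3 -m handwheel '[[0.8,0,0,-0.2,0,0,0],[0.8,0,0,-0.4,0,0,0],[0.8,0,0,-0.4,0,0,0],[0.8,0,0,-0.4,0,0,0]]' 60
python3 -m handwheel '[[0.8,0,0,-0.05,0,0,0],[0.8,0,0,-0.1,0,0,0],[0.8,0,0,-0.1,0,0,0],[0.8,0,0,-0.1,0,0,0]]'
python3 -m handwheel '[[0.8,0,0,-0.05,0,0,0],[0.8,0,0,-0.1,0,0,0],[0.8,0,0,-0.1,0,0,0],[0.8,0,0,-0.1,0,0,0]]'
```

```text
time: 20.3
eef_pos: [0.5308, -0.1006, 0.1039]
tool_rot: [0.001, 3.141, -0.0]
ft_force: [-0.7, 0.1, 5.7]
width: 0.0151
time: 20.8
eef_pos: [0.5311, -0.1006, 0.1037]
tool_rot: [0.001, 3.14, -0.001]
ft_force: [-1.5, 1.3, 11.5]
width: 0.0152
time: 21.3
eef_pos: [0.5312, -0.1006, 0.1035]
tool_rot: [0.001, 3.14, -0.001]
ft_force: [-3.9, 1.5, 16.3]
width: 0.0154
```

The button is on its stop: the TCP no longer advances and the force rises past the 6 N spring to 16 N, with the tip at about 0.028 as expected. One last look.

```bash
python3 - <<'E'
from h import *
_,a=snap('scene','pics/scf.png');_,b=snap('side','pics/sdf.png')
im=np.zeros((400,800,3),np.uint8);im[:,:400]=cv2.resize(a[100:320,150:410,::-1],(400,400));im[:,400:]=cv2.resize(b[110:360,100:375,::-1],(400,400))
cv2.imwrite('pics/v11.png',im);s=bot.get_state();print(s["ft_force"],s["eef_pos"],s["width"])
E
```

```text
[-3.44972592  2.00528175 16.86179919] [ 0.53123964 -0.10064825  0.10354997] 0.015341779118832588
```

View pics/v11.png

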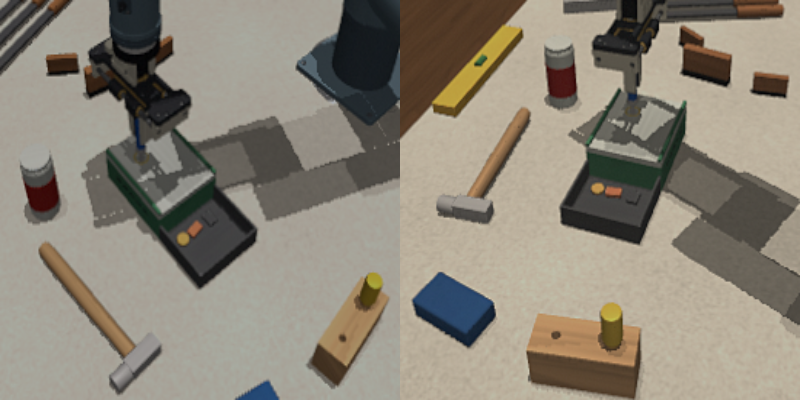

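The pin is in the hole at left view (140,150). The chips are in the tray at right view (598–635,190), the scraper is standing at (707,62), and the bradawl, oil can, hammer and case look undisturbed. Handing in.

```bash
python3 -c "
from rig import bot
print(bot.hand_in())"
```

```text
the job is handed in; nothing more can be done
None
```

I handed the job in at about 21 s, with the gripper still holding the punch and pressing the red reset button down on its stop. `hand_in()` returned no verdict.

- **Chips:** I swept all three off the plate with the largest scraper, and the last pictures show them in the tray.
- **Scraper:** it stands upright and released where it started.
- **Button:** the push force was about 6 N near full travel. It then rose to about 17 N while the punch stopped moving, with the tip about 28 mm above the bench, where a fully pressed button should be.
- **Bystanders:** the bradawl, oil can, hammer and blue case looked undisturbed in the last pictures; I judged this by eye.

**Checks that disagreed:** before I lowered the punch, rough readings of its tip from the fixed cameras differed from the arm's own position by 4–9 mm. I trusted the wrist camera's view of the ring instead. The pin entered the hole without resistance, though a small sideways force of about 4 N remained at the end.

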